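# Check the stop of a brake lever and a clutch lever

## Task

Check the two hand levers on the handlebar ends: with the backs of the fingers, press the long brake lever towards its grip until it stops short of the bar, hold it there for about a second and let it spring back out. Then do the same with the short clutch lever, and leave both levers released. Only push from the outside: grip nothing, do not ram a lever against its stop, and leave the loose things lying on the bench where they are.

Things in the scene. Friction and masses are not known exactly. Their poses are not given: they have to be found in the camera images.
- brake_lever (a joint): the long lever: aluminium blade 139 mm long, ball end, 14 mm thick, 16 mm high, lying level on the robot's side of its grip, mid-height 110 mm above the bench. Value in rad: 0 at rest, splayed 0.36 from the grip; grows as pressed towards the grip about its upright pivot; hard stop at 0.30, about 18 mm short of the grip. A spring returns it: at the pad point about 1.9 N at first, 5.7 N near the stop, then steeply more.
- brake_pad (a point): point on the outer face (away from the grip) of the long brake lever, mid-height, 95 mm from the pivot axis, 44 mm from the ball-end tip; moves with the lever. x is level, square to the blade, into the lever and towards the grip (the way to press); y along the blade, +y towards the pivot, -y towards the ball end; z up. Pressing turns these axes by up to 0.30 rad about z, counter-clockwise from above.
- brake_stand: wooden stand fixed to the bench: one level handlebar end with a rubber grip (31 mm thick, axis 110 mm up) between two posts 130 mm high, 210 mm over their outsides; base 100 x 210 x 18 mm. Holds the long brake lever. Origin: centre of the base's underside; y along the bar, -x the side with the lever, z up. Lever pivot in mm: x -38, y +50, z 110 (left end).
- clutch_lever (a joint): the short lever: aluminium blade 98 mm long, ball end, 14 mm thick, 16 mm high, lying level on the robot's side of its grip, mid-height 110 mm above the bench. Value in rad: 0 at rest, splayed 0.36 from the grip; grows as pressed towards the grip about its upright pivot; hard stop at 0.30, about 17 mm short of the grip. A spring returns it: at the pad point about 2.8 N at first, 8.3 N near the stop, then steeply more.
- clutch_pad (a point): point on the outer face (away from the grip) of the short clutch lever, mid-height, 65 mm from the pivot axis, 33 mm from the ball-end tip; moves with the lever. x is level, square to the blade, into the lever and towards the grip (the way to press); y along the blade, -y towards the pivot, +y towards the ball end; z up. Pressing turns these axes by up to 0.30 rad about z, clockwise from above.
- clutch_stand: wooden stand fixed to the bench: one level handlebar end with a rubber grip (31 mm thick, axis 110 mm up) between two posts 130 mm high, 210 mm over their outsides; base 100 x 210 x 18 mm. Holds the short clutch lever. Origin: centre of the base's underside; y along the bar, -x the side with the lever, z up. Lever pivot in mm: x -38, y -50, z 110 (right end).
- screwdriver: bystander: loose screwdriver with a red handle, 25 x 226 x 25 mm, lying between the stands; origin under its middle. To be left alone.
- offcut_long: bystander: loose strip of wood, 30 x 150 x 18 mm, near the front edge of the bench; origin under its middle. To be left alone.
- wedge: bystander: loose wooden wedge, 32 x 95 x 20 mm, near the front edge; origin under its middle. To be left alone.
- sliding_bevel: bystander: loose sliding bevel (dark wooden stock with a steel blade folded in), 23 x 150 x 19 mm, near the front edge at the right; origin under its middle. To be left alone.
- pencil_red: bystander: loose red pencil, 8 x 168 mm, near the front edge at the left; origin under its middle. To be left alone.

How it is judged:
On the way, in this order (a step that is already met when the one before it is completed fails the run):
1. the long brake lever is pressed to its stop by the fingers and held there (value of joint brake_lever above 0.28 rad and contact force between the fingers and brake_stand above 1 N), for 0.5 s.
2. the brake lever has sprung back out (value of joint brake_lever below 0.03 rad), for 0.1 s.
3. the short clutch lever is pressed to its stop by the fingers and held there (value of joint clutch_lever above 0.28 rad and contact force between the fingers and clutch_stand above 1 N), for 0.5 s.
At the end, for the whole second after the job is handed in: Both levers have been pressed in turn to within 0.02 rad of the stop and held 0.5 s, brake first; both are back within 0.03 rad of rest and still; the loose things lie within 15 mm of where they were (value of joint each of brake_lever, clutch_lever below 0.03 rad and velocity of joint brake_lever between -0.05 and 0.05 rad/s and velocity of joint clutch_lever between -0.05 and 0.05 rad/s and distance of each of screwdriver, offcut_long, wedge, sliding_bevel, pencil_red from where it was at the start of the episode below 0.015 m); the robot touches nothing.
It fails at once if the brake lever is worked with the hand round it instead of from its outside (the point between the finger pads lies inside the lever's outer face while it is pressed) (value of joint brake_lever above 0.08 rad and x of the grasp point in the frame of brake_pad above 0.004 m).
It fails at once if the clutch lever is worked with the hand round it instead of from its outside (the point between the finger pads lies inside the lever's outer face while it is pressed) (value of joint clutch_lever above 0.08 rad and x of the grasp point in the frame of clutch_pad above 0.004 m).
It fails at once if a lever or its stand is rammed with over 60 N (contact force between anything else and brake_stand above 60 N or contact force between anything else and clutch_stand above 60 N).
It fails at once if both levers are pressed in at once (value of joint each of brake_lever, clutch_lever above 0.1 rad).
It fails at once if a loose thing on the bench is knocked or carried away (distance of any of screwdriver, offcut_long, wedge, sliding_bevel, pencil_red from where it was at the start of the episode above 0.02 m).
It also fails if it takes over 51 s, if anything falls off the work surface, if the arm or the gripper's body presses on something with over 40 N, if the wrist force passes 120 N, or if a joint passes its speed limit or range.

## Robot

A 6-joint arm with a two-finger parallel gripper is mounted at the origin on a cart in front of the work surface, level with it; the furniture and walls round the work are solid. World frame = base frame: x ahead of the robot, y to its left, z up, the work surface at z = 0. Lengths are in m, angles in rad, forces in N, time in s.
With the tool pointing down it reaches from about 0.325 to 0.775 m from the base axis. Payload 5.5 kg.
Tool frame: the origin (TCP) lies midway between the tips of the shut fingers; the grasp point (between the pads) lies 19 mm behind it; z points along the fingers, y is the line along which they close (so a half turn about z gives the same grasp; the last joint's range is limited). The gripper opens to 88 mm and grips with 3 to 60 N. Pads are 20 mm wide; open, the fingers measure 115 mm over their backs; the gripper's body (75 mm by 178 mm) begins 61 mm behind the grasp point.
Start: joints at [1.066, 0.091, 1.231, -0, 1.82, -0.057], TCP at [0.26, 0.541, 0.186] pointing down, gripper open.
Joint ranges: [-2.87, 2.87], [-0.86, 2.18], [0.17, 2.46], [-1.51, 4.65], [0.06, 2.69], [-2.65, 2.65]. Speed limits (rad/s): [2.57, 2.57, 3.01, 3.14, 3.14, 3.14].

## Interface

Orientations are given as a unit quaternion [x, y, z, w].
In Python, from plant import read_state, optics, manip gives the robot as it stands. The module is installed in compiled form; this text tells all that it offers.
- The arm moves only by the tool send_rows, never from a script. Its argument "motion" is a list of rows, each an object of numbers: "grip": the gripper command: -1 is shut, 1 is fully open, values between are in proportion; "dx", "dy", "dz": the shift along the tool's x, y, z in m; "yaw": the turn about the tool's z in rad. A call has 1 to 12 rows; each row is the pose to reach, as a shift and turn from the pose commanded when the call began, along the tool's axes at that moment; what a row does not reach only later rows make up. A row lasts 1/12 s, in which the tool goes at most 41.7 mm and 7.16 degrees, less where a joint would pass 70% of its speed; a pose out of reach is approached as far as the arm can. A call with a gripper value outside its range is refused whole. The fingers move at their own pace and stop on an object; "newtons" is the grip in N (left out, the last holds). Time passes only in rows, so rows that repeat a pose let the fingers close. It gives the time, the measured TCP pose, the force, the opening and the grip force at its end, in the units of the state.
- read_state(): the state, without advancing time (a new reading comes with each control period).
- optics.camera(name): name is "side" or "top" or "wrist"; returns a dict with "pixels" (480x640x3 uint8, blue, green, red), "z_map" (480x640 float32, m along the optical axis (not along the pixel's ray), 0 where there is no reading), "mtx" (3x3 intrinsics, pixels), "R" (3x3) and "t" (3): a world point X has camera coordinates R X + t; the wrist camera has in their place "tool_from_camera" (4x4, takes a point from camera to tool coordinates, whose origin is the TCP and whose axes are the flange's). Camera axes: x right, y down, z forward; pixel columns grow to the right and rows downward; lengths in m; the calibration is good to about 2 mm. A picture is of the moment at which its call begins: read the wrist's pose just before it.
- manip.close_job(): hands the job in; it is judged then, once.
The state is a dict: "time": time; "q": joint angles; "joint_velocities": joint speeds; "joint_efforts": joint torques, N m; "eef_pos": TCP position; "ee_rot": TCP orientation; "force": force on the tool from outside, world axes, zero at the start; "ft_torque": the same for the moment, N m; "gripper_width": finger opening in m; "grip_force": force on a finger pad.
Only numpy, scipy, OpenCV 4.12 (cv2) and the standard library are available. Lean on these libraries where they do the work, as an engineer would, in place of code of your own. Each camera call takes 0.05 s, during which the arm holds its last target. There are 200 camera calls.

## Working session

There is one attempt and no reset: what is moved stays moved. The work goes in short steps, Python scripts to look and compute and a tool call to move; the robot and the scene stay as the last step left them, time stands still between calls to the robot, and variables do not carry over. Pictures are saved under pics/ and viewed, at most 10 in all, crops included, and the job is handed in when it is done.

Besides the shell and the picture viewer there is one more tool, called after "Emit:" as name([rows], argument=value, ...), one row to a line, values as JSON. send_rows: Moves the arm, as the interface text tells. Its arguments: {"type":"object","properties":{"motion":{"type":"array","items":{"type":"object","properties":{"grip":{"type":"number"},"dx":{"type":"number"},"dy":{"type":"number"},"dz":{"type":"number"},"yaw":{"type":"number"}}}},"newtons":{"type":"number"}},"required":["motion"]}

```bash
mkdir -p pics
python3 - <<'E'
from plant import read_state, optics
import cv2,numpy as np
s=read_state();print({k:np.round(v,3) for k,v in s.items()})
for n in("top","side"):
    c=optics.camera(n);cv2.imwrite(f"pics/{n}0.png",c["pixels"]);np.savez(f"{n}0.npz",**c)
    print(n,c["mtx"],c["R"],c["t"])
E
```

```text
{'time': np.float64(0.0), 'q': array([ 1.066,  0.092,  1.232,  0.   ,  1.82 , -0.057]), 'joint_velocities': array([ 0.   , -0.001, -0.   , -0.   ,  0.   , -0.002]), 'joint_efforts': array([-1.0000e-03, -4.4647e+01, -4.0643e+01,  7.0000e-02,  3.0000e-02,
       -0.0000e+00]), 'eef_pos': array([0.26 , 0.541, 0.185]), 'ee_rot': array([ 0.222,  0.975, -0.001, -0.   ]), 'force': array([-0.404,  0.045, -0.163]), 'ft_torque': array([0.018, 0.028, 0.022]), 'grip_force': np.float64(0.0), 'gripper_width': np.float64(0.088)}
top [[539.2807562    0.         309.03924924]
 [  0.         539.2807562  244.56617094]
 [  0.           0.           1.        ]] [[-0.00373726 -0.99999176  0.0015877 ]
 [-0.99234898  0.00351275 -0.12341458]
 [ 0.12340798 -0.00203679 -0.99235393]] [0.00985263 0.4677119  1.25207065]
side [[434.99466464   0.         312.56044807]
 [  0.         434.99466464 233.45603332]
 [  0.           0.           1.        ]] [[ 0.91602216 -0.40100246  0.01002174]
 [-0.16383001 -0.39681344 -0.90316046]
 [ 0.36614633  0.82567313 -0.42918614]] [-0.43985964  0.16345402  0.96695274]
```

View pics/top0.png

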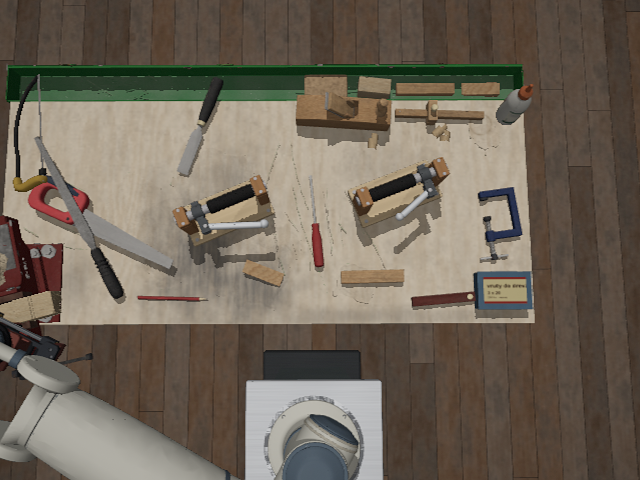

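View pics/side0.png

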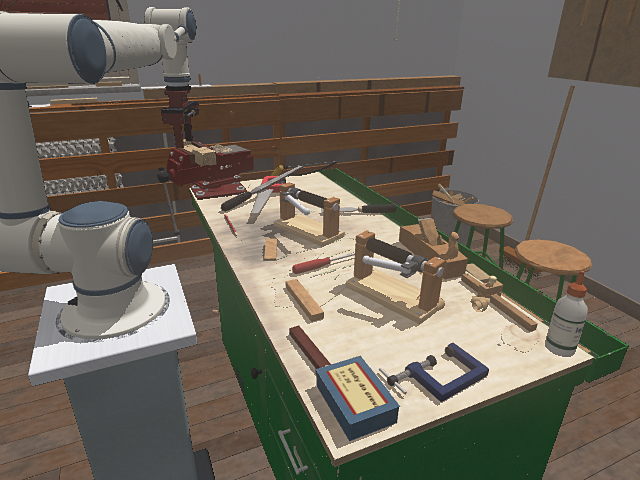

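Top view: the brake stand is at about (225,210), with its lever from (195,225) to the ball end at (267,224). The clutch stand is at (400,190), with its lever from (430,190) to (400,217). Next I'll get stand and lever poses from the depth map.

```bash
cat > h.py <<'E'
import numpy as np,cv2
def cloud(c):
    v,u=np.mgrid[:480,:640];z=c["z_map"];K=c["mtx"]
    p=np.stack([(u-K[0,2])*z/K[0,0],(v-K[1,2])*z/K[1,1],z],-1)
    return (p-c["t"])@c["R"]
E
python3 - <<'E'
from h import *
c=np.load("top0.npz");P=cloud(c);px=c["pixels"].astype(int);ok=c["z_map"]>0
print("bench",np.median(P[250:260,430:470,2]))
for n,(u0,u1,v0,v1),s in(("brake",(165,280,170,250),1),("clutch",(345,460,150,230),-1)):
    M=np.zeros((480,640),bool);M[v0:v1,u0:u1]=1;M&=ok
    Z=P[...,2];sat=px.max(-1)-px.min(-1)
    post=M&(Z>.122)&(Z<.14)&(sat>40)
    r=cv2.minAreaRect((P[post][:,:2]*1000).astype(np.float32));b=cv2.boxPoints(r)
    print(n,"posts rect",np.round(r[0],1),np.round(r[1],1),r[2],post.sum(),"z",np.median(Z[post]))
    grip=M&(Z>.09)&(px.max(-1)<60)
    g=P[grip][:,:2]*1000;l=cv2.fitLine(g.astype(np.float32),cv2.DIST_HUBER,0,.01,.01).ravel();print(" grip dir",l,"yaw",np.degrees(np.arctan2(-l[0],l[1]))%180,grip.sum(),"zmax",np.percentile(Z[grip],95))
    lev=M&(Z>.108)&(Z<.125)&(px.min(-1)>130)&(sat<30)
    g=P[lev][:,:2]*1000;l=cv2.fitLine(g.astype(np.float32),cv2.DIST_HUBER,0,.01,.01).ravel()
    t=(g-l[2:])@l[:2];print(" lever",l,"yaw",np.degrees(np.arctan2(-l[0],l[1]))%180,"ends",l[2:]+t.min()*l[:2],l[2:]+t.max()*l[:2],lev.sum(),"z",np.median(Z[lev]))
    base=M&(Z>.010)&(Z<.03);r=cv2.minAreaRect((P[base][:,:2]*1000).astype(np.float32));print(" base",r)
E
```

```text
bench -0.0010182823455066883
brake posts rect [553.  206.5] [ 44.8 208.7] 22.849546432495117 391 z 0.1293778623952328
 grip dir [ 4.5771685e-01 -8.8909799e-01  5.5304596e+02  1.9377579e+02] yaw 27.239883 712 zmax 0.12764031940770532
 lever [2.061312e-02 9.997875e-01 5.037436e+02 1.686386e+02] yaw 178.81888 ends [502.36431828 101.74043109] [506.60269871 307.31239864] 393 z 0.11760591554291452
 base ((594.5569458007812, 222.11453247070312), (191.2352752685547, 209.8901824951172), 21.984344482421875)
clutch posts rect [ 595.5 -201. ] [ 43.5 209.7] 21.48128318786621 403 z 0.12940538514448943
 grip dir [ 2.8260824e-01 -9.5923543e-01  5.8694501e+02 -1.8962692e+02] yaw 16.41594 708 zmax 0.12752413390890457
 lever [   0.7402393   -0.6723435  548.0534    -222.82307  ] yaw 47.751816 ends [ 489.96052139 -170.05855401] [ 634.99287503 -301.78832875] 280 z 0.11757973606327321
 base ((595.5179443359375, -201.34228515625), (100.90866088867188, 211.09332275390625), 21.509458541870117)
```

```bash
cat >> h.py <<'E'
ST={"brake":((553.,206.5),22.6,1,139,95),"clutch":((595.5,-201.2),21.5,-1,98,65)}
def rot(d): a=np.radians(d);return np.array([[np.cos(a),-np.sin(a)],[np.sin(a),np.cos(a)]])
E
python3 - <<'E'
from h import *
c=np.load("top0.npz");P=cloud(c);px=c["pixels"].astype(int)
Z=P[...,2];sat=px.max(-1)-px.min(-1);img=c["pixels"].copy()
for n,(o,yaw,s,L,d) in ST.items():
    piv=np.array(o)+rot(yaw)@[-38,50*s]
    ly=yaw-s*np.degrees(.36)
    for k in range(4):
        dr=rot(ly)@[0,-s]; ou=rot(ly)@[-1,0]
        q=P[...,:2]*1000-piv; t=q@dr; w=q@ou
        m=(Z>.105)&(Z<.125)&(t>35)&(t<L+8)&(abs(w)<(14 if k<2 else 11))
        mm=m&(t<L-12)
        f=np.polyfit(t[mm],w[mm],1)
        print(n,"yaw",ly,"piv",piv,"n",m.sum(),"tmax",t[m].max(),"w mean",w[mm].mean(),"slope deg",np.degrees(np.arctan(f[0])),"wrange",np.percentile(w[mm],[3,97]))
        ly-=s*np.degrees(np.arctan(f[0])) if k in(0,) else 0
    pad=piv+d*dr+7*ou;print(n,"pad",pad,"tip",piv+L*dr,"z",np.median(Z[m]))
    for pt in(piv,pad,piv+L*dr):
        x=c["mtx"]@(c["R"]@np.array([*pt/1000,.118])+c["t"]);cv2.circle(img,tuple(np.int32(x[:2]/x[2]*8)),12,(0,0,255),-1,shift=3)
cv2.imwrite("pics/ov.png",cv2.resize(img[150:250,165:460],None,fx=2.7,fy=2.7,interpolation=cv2.INTER_CUBIC))
E
```

```text
brake yaw 1.9735193752903655 piv [498.70324562 238.05728859] n 326 tmax 138.69434617092134 w mean -0.4582879596083846 slope deg -0.032056250008365865 wrange [-8.4390595   6.11894126]
brake yaw 2.0055756252987313 piv [498.70324562 238.05728859] n 326 tmax 138.6969969505726 w mean -0.4129779751855868 slope deg -0.0009323782031618444 wrange [-8.41053399  6.17413974]
brake yaw 2.0055756252987313 piv [498.70324562 238.05728859] n 323 tmax 138.6969969505726 w mean -0.4129779751855868 slope deg -0.0009323782031618444 wrange [-8.41053399  6.17413974]
brake yaw 2.0055756252987313 piv [498.70324562 238.05728859] n 323 tmax 138.6969969505726 w mean -0.4129779751855868 slope deg -0.0009323782031618444 wrange [-8.41053399  6.17413974]
brake pad [495.03222491 142.87050586] tip [503.56779391  99.14243637] z 0.11644448414510375
clutch yaw 42.126480624709636 piv [ 578.46919375 -261.64792501] n 188 tmax 97.32845213855124 w mean -0.2748613266461009 slope deg -0.11461658477448917 wrange [-7.31040241  6.64274226]
clutch yaw 42.01186403993515 piv [ 578.46919375 -261.64792501] n 188 tmax 97.33762544734365 w mean -0.15368081427579178 slope deg -0.009366055392824582 wrange [-7.23651265  6.77724375]
clutch yaw 42.01186403993515 piv [ 578.46919375 -261.64792501] n 188 tmax 97.33762544734365 w mean -0.15368081427579178 slope deg -0.009366055392824582 wrange [-7.23651265  6.77724375]
clutch yaw 42.01186403993515 piv [ 578.46919375 -261.64792501] n 188 tmax 97.33762544734365 w mean -0.15368081427579178 slope deg -0.009366055392824582 wrange [-7.23651265  6.77724375]
clutch pad [ 529.76465926 -218.03750975] tip [ 512.87931545 -188.83331203] z 0.11666025170921022
```

View pics/ov.png

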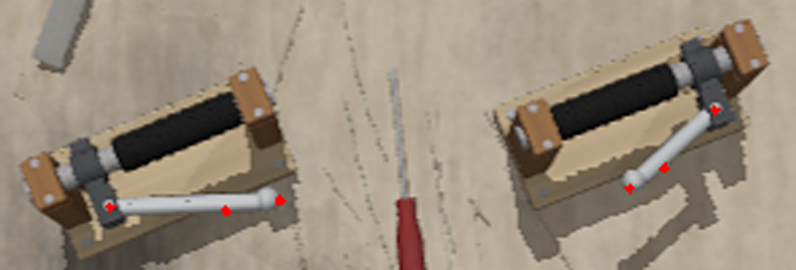

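The fits hold: lever lengths match to within 1 mm, blade thickness is about 14 mm, and the angles agree with the 0.36 splay. Now moving above the brake approach with the fingers shut.

Emit:
send_rows([
  {"dx": -0.03,"dy": -0.022,"dz": 0,"yaw": 0.09,"grip": -1},
  {"dx": -0.06,"dy": -0.045,"dz": 0,"yaw": 0.18,"grip": -1},
  {"dx": -0.09,"dy": -0.067,"dz": 0,"yaw": 0.27,"grip": -1},
  {"dx": -0.12,"dy": -0.09,"dz": 0,"yaw": 0.36,"grip": -1},
  {"dx": -0.15,"dy": -0.112,"dz": 0,"yaw": 0.45,"grip": -1},
  {"dx": -0.18,"dy": -0.134,"dz": 0,"yaw": 0.54,"grip": -1},
  {"dx": -0.21,"dy": -0.157,"dz": 0,"yaw": 0.64,"grip": -1},
  {"dx": -0.24,"dy": -0.179,"dz": 0,"yaw": 0.73,"grip": -1},
  {"dx": -0.27,"dy": -0.202,"dz": 0,"yaw": 0.82,"grip": -1},
  {"dx": -0.3,"dy": -0.224,"dz": 0,"yaw": 0.91,"grip": -1},
  {"dx": -0.33,"dy": -0.246,"dz": 0,"yaw": 1.0,"grip": -1},
  {"dx": -0.361,"dy": -0.269,"dz": 0,"yaw": 1.089,"grip": -1},
], newtons=5)

```text
time: 1.1
eef_pos: [0.469, 0.1404, 0.1854]
ee_rot: [0.697, 0.718, -0.0, -0.0]
force: [0.6, 0.5, -0.3]
gripper_width: 0.0113
grip_force: 0.0
```

Emit:
send_rows([
  {"dx": 0.001,"dz": 0.03,"grip": -1},
  {"dx": 0.001,"dz": 0.06,"grip": -1},
  {"dx": 0.001,"dz": 0.08,"grip": -1},
  {"dx": 0.001,"dz": 0.09,"grip": -1},
  {"dx": 0.001,"dz": 0.09,"grip": -1},
  {"dx": 0.001,"dz": 0.09,"grip": -1},
])

```text
$.motion[0]: bad value
```

Run:
```python
from plant import read_state, optics
from h import *
s=read_state();print(s["time"],s["eef_pos"],s["ee_rot"],s["force"],s["gripper_width"])
c=optics.camera("top");cv2.imwrite("pics/t1.png",cv2.resize(c["pixels"][150:260,160:300],None,fx=5,fy=5))
# plan: TCP for lever value a, with back of fingers (13.5 mm) at face, tool yaw following
for n,(o,yaw,sg,L,d) in ST.items():
    piv=np.array(o)+rot(yaw)@[-38,50*sg]
    for a in(0,.1,.2,.26,.28,.3,.31):
        ly=yaw-sg*np.degrees(.36-a);R=rot(ly)
        print(n,a,round(ly,1),np.round(piv+R@[-7-13.5,-sg*d],1))
```

```text
1.1 [0.46899215 0.14040344 0.18541441] [ 6.96507815e-01  7.17549180e-01 -9.82408231e-05 -1.68331000e-04] [ 0.64362573  0.52944116 -0.27680292] 0.011340535562732918
brake 0 2.0 [481.5 142.4]
brake 0.1 7.7 [491.1 141.2]
brake 0.2 13.4 [500.8 140.9]
brake 0.26 16.9 [506.7 141.2]
brake 0.28 18.0 [508.6 141.4]
brake 0.3 19.2 [510.5 141.6]
brake 0.31 19.7 [511.5 141.7]
clutch 0 42.1 [ 519.7 -227.2]
clutch 0.1 36.4 [ 523.4 -221.5]
clutch 0.2 30.7 [ 527.7 -216.2]
clutch 0.26 27.2 [ 530.5 -213.2]
clutch 0.28 26.1 [ 531.5 -212.3]
clutch 0.3 24.9 [ 532.5 -211.4]
clutch 0.31 24.4 [ 533.  -210.9]
```

View pics/t1.png

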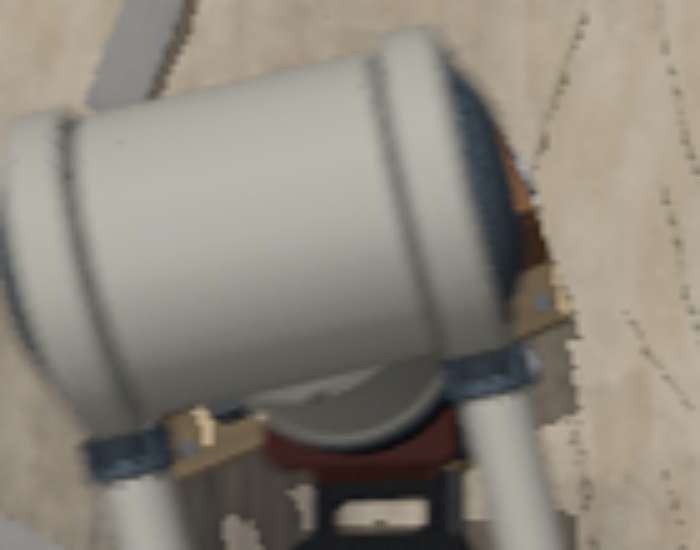

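The wrist hides the lever from the top camera, at crop (270,350). The descent was refused because some fields were missing, so I'll resend it with every field.

Emit:
send_rows([
  {"dx": 0.001,"dy": 0,"dz": 0.03,"yaw": 0,"grip": -1},
  {"dx": 0.001,"dy": 0,"dz": 0.06,"yaw": 0,"grip": -1},
  {"dx": 0.001,"dy": 0,"dz": 0.08,"yaw": 0,"grip": -1},
  {"dx": 0.001,"dy": 0,"dz": 0.09,"yaw": 0,"grip": -1},
  {"dx": 0.001,"dy": 0,"dz": 0.09,"yaw": 0,"grip": -1},
  {"dx": 0.001,"dy": 0,"dz": 0.09,"yaw": 0,"grip": -1},
])

```text
time: 1.65
eef_pos: [0.4685, 0.1432, 0.096]
ee_rot: [0.695, 0.719, -0.0, -0.0]
force: [0.2, -0.3, 0.3]
gripper_width: 0.0004
grip_force: 0.0
```

Run:
```python
from plant import read_state, optics
from h import *
s=read_state();print(s["time"],s["eef_pos"],s["ee_rot"],s["force"],s["gripper_width"])
c=optics.camera("side");cv2.imwrite("pics/s1.png",cv2.resize(c["pixels"][120:270,220:420],None,fx=4,fy=4,interpolation=cv2.INTER_CUBIC))
```

```text
1.65 [0.4685428  0.1432491  0.09603402] [ 6.94843348e-01  7.19161098e-01 -1.58450937e-04 -1.10811026e-04] [ 0.22098379 -0.27612542  0.29510022] 0.000440252509498674
```

View pics/s1.png

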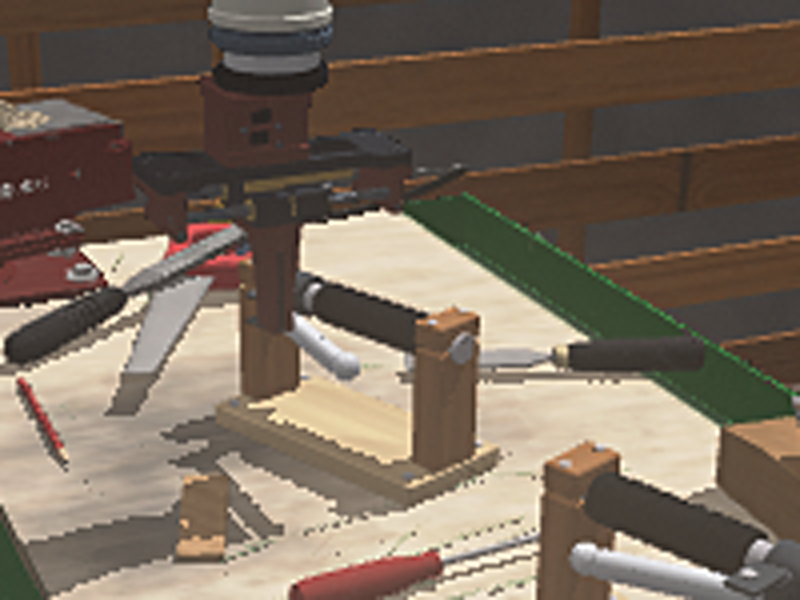

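Side view: the shut fingers stand outside the brake lever at about (280,300), and the body clears the posts. Now pressing gently to about 0.2 rad.

Emit:
send_rows([
  {"dx": -0.001,"dy": 0.004,"dz": 0,"yaw": 0,"grip": -1},
  {"dx": -0.001,"dy": 0.008,"dz": 0,"yaw": 0,"grip": -1},
  {"dx": -0.001,"dy": 0.011,"dz": 0,"yaw": 0,"grip": -1},
  {"dx": -0.001,"dy": 0.013,"dz": 0,"yaw": 0,"grip": -1},
  {"dx": -0.001,"dy": 0.015,"dz": 0,"yaw": -0.02,"grip": -1},
  {"dx": -0.002,"dy": 0.018,"dz": 0,"yaw": -0.05,"grip": -1},
  {"dx": -0.002,"dy": 0.021,"dz": 0,"yaw": -0.08,"grip": -1},
  {"dx": -0.002,"dy": 0.024,"dz": 0,"yaw": -0.11,"grip": -1},
  {"dx": -0.003,"dy": 0.027,"dz": 0,"yaw": -0.14,"grip": -1},
  {"dx": -0.003,"dy": 0.03,"dz": 0,"yaw": -0.17,"grip": -1},
  {"dx": -0.003,"dy": 0.032,"dz": 0,"yaw": -0.2,"grip": -1},
  {"dx": -0.003,"dy": 0.032,"dz": 0,"yaw": -0.2,"grip": -1},
])

```text
time: 2.7
eef_pos: [0.5011, 0.1411, 0.0957]
ee_rot: [0.619, 0.785, -0.0, -0.0]
force: [-0.6, -0.4, 0.4]
gripper_width: 0.0002
grip_force: 0.0
```

The force is far below the roughly 4 N expected, so I'll look.

Run:
```python
from plant import read_state, optics
from h import *
s=read_state();print(s["time"],s["eef_pos"],s["ee_rot"],s["force"],s["joint_efforts"])
c=optics.camera("side");cv2.imwrite("pics/s2.png",cv2.resize(c["pixels"][150:250,250:370],None,fx=6,fy=6,interpolation=cv2.INTER_CUBIC))
P=cloud(c);px=c["pixels"].astype(int)
q=P*1000;m=(q[...,2]>103)&(q[...,2]<119)&(px.min(-1)>120)&(abs(q[...,0]-520)<50)&(q[...,1]>90)&(q[...,1]<150)
print(m.sum(),q[m].mean(0),q[m].min(0),q[m].max(0))
```

```text
2.7 [0.50111737 0.14112386 0.09565649] [ 6.19038229e-01  7.85360850e-01 -7.04383602e-05 -3.08908580e-05] [-0.60914068 -0.44556819  0.44043978] [-3.04099079e-02 -3.52037823e+01 -4.07767332e+01  7.01458845e-02
 -1.57783495e-02 -4.32453845e-01]
52 [502.23967278 121.02691986 114.106154  ] [495.99787634  97.54226608 103.47567273] [514.31298088 148.78550771 118.30862996]
```

View pics/s2.png

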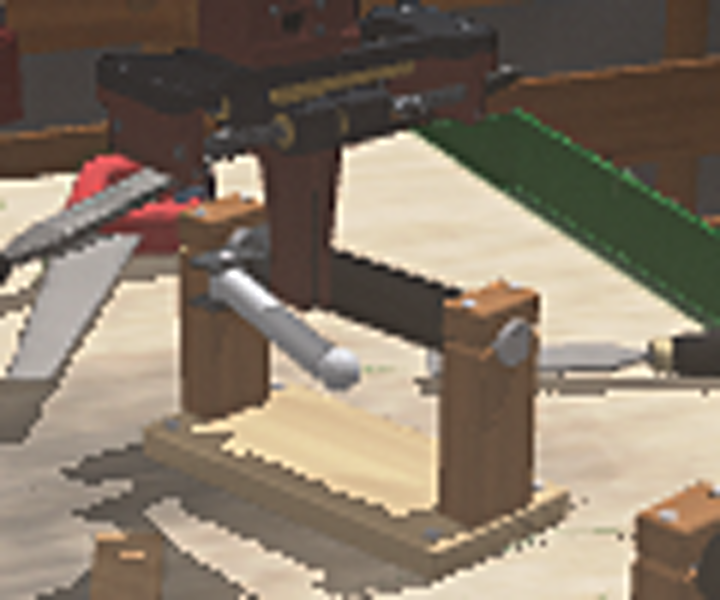

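Run:
```python
from plant import read_state, optics
from h import *
s=read_state()
c=optics.camera("side");P=cloud(c)*1000
def pr(p):
    x=c["mtx"]@(c["R"]@np.array(p)/1000+c["t"]);return np.round(x[:2]/x[2],1)
for p in([501,141,96],[514,141,96],[488,141,96],[501,141,140],[503.6,99,110],[498.7,238,110],[495,143,110]):print(p,"px",pr(p),"crop",(pr(p)-[250,150])*6)
for v in range(175,216,2):
    print(v,[tuple(np.round(P[v,u]).astype(int)) for u in range(288,309,4)])
w=optics.camera("wrist");cv2.imwrite("pics/w2.png",w["pixels"])
print(w["tool_from_camera"],w["mtx"])
```

```text
[501, 141, 96] px [299.6 211.7] crop [297.6 370.2]
[514, 141, 96] px [303.9 211. ] crop [323.4 366. ]
[488, 141, 96] px [295.3 212.4] crop [271.8 374.4]
[501, 141, 140] px [299.6 197. ] crop [297.6 282. ]
[503.6, 99, 110] px [306.3 212.3] crop [337.8 373.8]
[498.7, 238, 110] px [286.6 195.9] crop [219.6 275.4]
[495, 143, 110] px [297.3 207.1] crop [283.8 342.6]
175 [(np.int64(640), np.int64(602), np.int64(50)), (np.int64(477), np.int64(134), np.int64(209)), (np.int64(483), np.int64(121), np.int64(212)), (np.int64(487), np.int64(103), np.int64(217)), (np.int64(511), np.int64(133), np.int64(205)), (np.int64(778), np.int64(730), np.int64(-5))]
177 [(np.int64(690), np.int64(736), np.int64(-5)), (np.int64(703), np.int64(724), np.int64(-3)), (np.int64(486), np.int64(130), np.int64(203)), (np.int64(497), np.int64(127), np.int64(203)), (np.int64(511), np.int64(132), np.int64(199)), (np.int64(762), np.int64(692), np.int64(0))]
179 [(np.int64(679), np.int64(707), np.int64(-3)), (np.int64(694), np.int64(701), np.int64(-3)), (np.int64(488), np.int64(135), np.int64(196)), (np.int64(499), np.int64
[... 4937 characters left out ...]
t64(99), np.int64(107))]
215 [(np.int64(516), np.int64(275), np.int64(31)), (np.int64(532), np.int64(282), np.int64(25)), (np.int64(552), np.int64(297), np.int64(16)), (np.int64(563), np.int64(291), np.int64(17)), (np.int64(593), np.int64(330), np.int64(-3)), (np.int64(603), np.int64(319), np.int64(0))]
[[-3.05305298e-04 -9.63007560e-01 -2.69474205e-01  7.33159034e-02]
 [ 9.99999903e-01 -3.79711081e-04  2.23989431e-04 -9.77057362e-04]
 [-3.18025857e-04 -2.69474110e-01  9.63007582e-01 -1.99938062e-01]
 [ 0.00000000e+00  0.00000000e+00  0.00000000e+00  1.00000000e+00]] [[385.61488788   0.         317.79818213]
 [  0.         385.61488788 235.68197732]
 [  0.           0.           1.        ]]
```

View pics/w2.png

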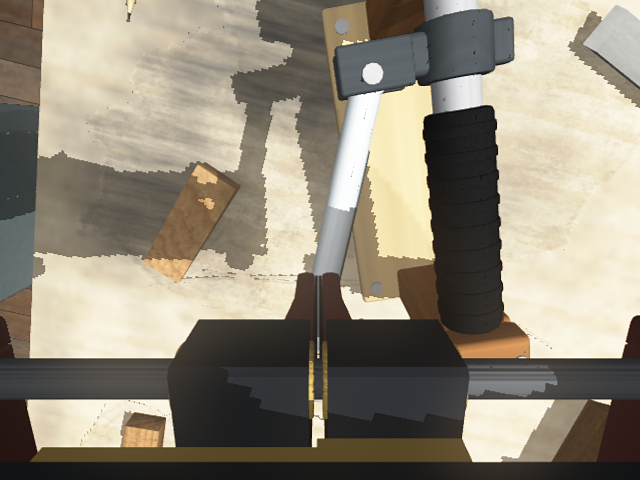

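Both cameras show the gripper about 35 mm higher than the reported TCP. The fingertips are at z≈0.131, above the untouched lever. I'll measure that offset properly with the wrist depth, then back out and go lower.

Run:
```python
from plant import read_state, optics
from h import *
s=read_state();print(s["eef_pos"])
c=optics.camera("side");P=cloud(c)*1000;px=c["pixels"].astype(int)
m=(abs(P[...,0]-500)<18)&(abs(P[...,1]-138)<20)&(P[...,2]>119)&(P[...,2]<190)
z=P[m][:,2];print("side finger lowest",np.sort(z)[:8],"x range by z");
for a in(122,130,140,150,160,170):
    k=m&(P[...,2]>a)&(P[...,2]<a+10);
    if k.any():print(a,P[k].min(0),P[k].max(0))
w=optics.camera("wrist");w.update(R=np.eye(3),t=np.zeros(3));Q=cloud(w);T=w["tool_from_camera"];Q=(Q@T[:3,:3].T+T[:3,3])*1000
for v in range(268,320,4):print(v,[tuple(np.round(Q[v,u]).astype(int).tolist()) for u in(296,306,312,326,334,344)])
```

```text
[0.50074193 0.14117453 0.09569132]
side finger lowest [130.95715952 131.33043935 132.93478994 133.28301026 133.74709293
 134.03331048 134.04261784 134.1143001 ] x range by z
122 [504.24592215 130.95347865 130.95715952] [507.17702626 131.10575055 131.33043935]
130 [489.34216796 123.63467859 130.95715952] [511.40292349 147.20912634 139.93569471]
140 [489.38768214 124.91100209 140.44634575] [511.40889775 149.89194721 149.90910567]
150 [487.45358896 124.77513717 150.17610128] [510.18357143 147.62751497 159.7538772 ]
160 [487.98703034 125.19435588 160.39832428] [514.8225089  144.67762432 169.76639997]
170 [486.1787863  124.70641331 170.09199087] [513.58103857 149.71027864 179.93292601]
268 [(-37, -19, 95), (-36, -10, 94), (4, -4, -14), (7, 3, -23), (7, 7, -23), (-37, 20, 95)]
272 [(-39, -19, 93), (11, -6, -38), (4, -4, -19), (5, 3, -23), (6, 7, -24), (-41, 21, 97)]
276 [(-42, -19, 91), (11, -6, -42), (11, -3, -42), (11, 3, -43), (11, 6, -42), (-43, 21, 95)]
280 [(-47, -19, 94), (11, -6, -47), (11, -3, -48), (11, 3, -47), (11, 6, -47), (-46, 20, 93)]
284 [(11, -10, -51), (11, -6, -51), (10, -3, -50), (11, 2, -52), (11, 6, -51), (-50, 21, 94)]
288 [(11, -10, -55), (11, -6, -56), (11, -3, -55), (11, 2, -56), (11, 6, -57), (-55, 21, 96)]
292 [(11, -10, -60), (10, -6, -58), (11, -3, -60), (11, 2, -60), (12, 5, -61), (-58, 21, 95)]
296 [(11, -9, -63), (11, -5, -63), (10, -3, -61), (11, 2, -63), (11, 5, -63), (-62, 21, 96)]
300 [(11, -9, -67), (11, -5, -68), (11, -3, -67), (10, 2, -66), (11, 5, -67), (-66, 21, 97)]
304 [(11, -9, -70), (11, -5, -70), (11, -3, -69), (11, 2, -71), (11, 5, -70), (11, 9, -70)]
308 [(11, -9, -73), (11, -5, -74), (11, -3, -73), (11, 2, -73), (11, 5, -73), (11, 8, -73)]
312 [(11, -9, -77), (11, -5, -76), (11, -3, -77), (10, 2, -76), (11, 5, -77), (12, 8, -78)]
316 [(11, -9, -79), (12, -5, -81), (11, -3, -80), (11, 2, -79), (11, 5, -81), (12, 8, -81)]
```

The fingertips are 36 mm behind the reported TCP, and the side depth, wrist depth and free pass all agree. I'll back out at this height, then lower by 36 mm.

Emit:
send_rows([
  {"dx": 0.003,"dy": -0.011,"dz": 0,"yaw": 0.07,"grip": -1},
  {"dx": 0.006,"dy": -0.022,"dz": 0,"yaw": 0.14,"grip": -1},
  {"dx": 0.008,"dy": -0.032,"dz": 0,"yaw": 0.2,"grip": -1},
  {"dx": 0.008,"dy": -0.032,"dz": 0,"yaw": 0.2,"grip": -1},
  {"dx": 0.008,"dy": -0.032,"dz": 0.012,"yaw": 0.2,"grip": -1},
  {"dx": 0.008,"dy": -0.032,"dz": 0.025,"yaw": 0.2,"grip": -1},
  {"dx": 0.008,"dy": -0.032,"dz": 0.036,"yaw": 0.2,"grip": -1},
  {"dx": 0.008,"dy": -0.032,"dz": 0.036,"yaw": 0.2,"grip": -1},
  {"dx": 0.008,"dy": -0.032,"dz": 0.036,"yaw": 0.2,"grip": -1},
])

```text
time: 3.7
eef_pos: [0.4669, 0.1412, 0.0578]
ee_rot: [0.695, 0.719, -0.001, -0.001]
force: [0.9, -0.3, 0.4]
gripper_width: 0.0006
grip_force: 0.0
```

Emit:
send_rows([
  {"dx": 0,"dy": 0.004,"dz": 0,"yaw": 0,"grip": -1},
  {"dx": 0,"dy": 0.008,"dz": 0,"yaw": 0,"grip": -1},
  {"dx": 0,"dy": 0.012,"dz": 0,"yaw": 0,"grip": -1},
  {"dx": 0,"dy": 0.014,"dz": 0,"yaw": 0,"grip": -1},
  {"dx": 0,"dy": 0.016,"dz": 0,"yaw": -0.02,"grip": -1},
  {"dx": 0,"dy": 0.019,"dz": 0,"yaw": -0.05,"grip": -1},
  {"dx": 0,"dy": 0.022,"dz": 0,"yaw": -0.08,"grip": -1},
  {"dx": -0.001,"dy": 0.025,"dz": 0,"yaw": -0.11,"grip": -1},
  {"dx": -0.001,"dy": 0.028,"dz": 0,"yaw": -0.14,"grip": -1},
  {"dx": -0.001,"dy": 0.031,"dz": 0,"yaw": -0.17,"grip": -1},
  {"dx": -0.001,"dy": 0.034,"dz": 0,"yaw": -0.2,"grip": -1},
  {"dx": -0.001,"dy": 0.034,"dz": 0,"yaw": -0.2,"grip": -1},
])

```text
time: 4.7
eef_pos: [0.5017, 0.1413, 0.0598]
ee_rot: [0.619, 0.785, -0.001, -0.0]
force: [-3.1, -1.4, 2.7]
gripper_width: 0.0004
grip_force: 1.7
```

Contact, at about 3.4 N. Continuing towards the stop.

Emit:
send_rows([
  {"dx": 0,"dy": 0.002,"dz": 0,"yaw": -0.02,"grip": -1},
  {"dx": -0.001,"dy": 0.004,"dz": 0,"yaw": -0.05,"grip": -1},
  {"dx": -0.001,"dy": 0.006,"dz": 0,"yaw": -0.08,"grip": -1},
  {"dx": -0.002,"dy": 0.008,"dz": 0,"yaw": -0.1,"grip": -1},
  {"dx": -0.002,"dy": 0.008,"dz": 0,"yaw": -0.1,"grip": -1},
])

```text
time: 5.12
eef_pos: [0.5099, 0.1417, 0.0597]
ee_rot: [0.579, 0.815, -0.0, -0.0]
force: [-5.1, -1.7, 0.9]
gripper_width: 0.0006
grip_force: 2.1
```

```bash
cat > lv.py <<'E'
from plant import read_state, optics
from h import *
s=read_state();print(s["time"],s["eef_pos"],s["ee_rot"],s["force"])
w=optics.camera("wrist");w.update(R=np.eye(3),t=np.zeros(3))
T=w["tool_from_camera"];from scipy.spatial.transform import Rotation as Ro
Q=cloud(w);Q=Q@T[:3,:3].T+T[:3,3];Q=(Ro.from_quat(s["ee_rot"]).apply(Q.reshape(-1,3)).reshape(Q.shape)+s["eef_pos"])*1000
c=optics.camera("side");S=cloud(c)*1000
import sys
n=sys.argv[1];o,yaw,sg,L,d=ST[n];piv=np.array(o)+rot(yaw)@[-38,50*sg]
for nm,G,im in(("wrist",Q,w),("side",S,c)):
    px=im["pixels"].astype(int);v=G[...,:2]-piv;r=np.hypot(*np.moveaxis(v,-1,0))
    th=np.degrees(np.arctan2(v[...,1],v[...,0]))-np.degrees(np.arctan2(*(rot(yaw)@[0,-sg])[::-1]))
    th=(th+180)%360-180
    m=(G[...,2]>104)&(G[...,2]<121)&(r>30)&(r<L)&(abs(th)<28)&(px.min(-1)>110)&(px.max(-1)-px.min(-1)<40)&(im["z_map"]>0)
    if m.sum()>10:
        # lateral offset from the axis fit: robust direction
        l=cv2.fitLine(v[m].astype(np.float32),cv2.DIST_HUBER,0,.01,.01).ravel();dr=l[:2]*np.sign(l[:2]@(rot(yaw)@[0,-sg]))
        splay=np.arctan2(*dr[::-1])-np.radians(np.degrees(np.arctan2(*(rot(yaw)@[0,-sg])[::-1])))
        print(nm,m.sum(),"value fit",.36+sg*((splay+np.pi)%(2*np.pi)-np.pi),"value median",.36+sg*np.radians(np.median(th[m])))
E
python3 lv.py brake
```

```text
5.1167 [0.5099224  0.14174315 0.0597377 ] [ 5.79300059e-01  8.15114270e-01 -5.91919939e-05 -4.05850964e-04] [-5.09981479 -1.66480743  0.93612783]
wrist 5994 value fit 0.23834611072693435 value median 0.2377418719882094
side 82 value fit 0.25391029907942786 value median 0.2020485496635771
```

The lever is at about 0.24 rad and needs some 5 mm more. I'll go in small steps and watch the force.

Emit:
send_rows([
  {"dx": 0,"dy": 0.001,"dz": 0,"yaw": 0,"grip": -1},
  {"dx": 0,"dy": 0.002,"dz": 0,"yaw": 0,"grip": -1},
  {"dx": 0,"dy": 0.003,"dz": 0,"yaw": 0,"grip": -1},
  {"dx": 0,"dy": 0.004,"dz": 0,"yaw": 0,"grip": -1},
  {"dx": 0,"dy": 0.004,"dz": 0,"yaw": 0,"grip": -1},
])

```text
time: 5.63
eef_pos: [0.514, 0.1427, 0.0597]
ee_rot: [0.58, 0.815, -0.0, 0.0]
force: [-3.5, -2.7, 2.2]
gripper_width: 0.0006
grip_force: 2.4
```

```bash
python3 lv.py brake
```

```text
5.6333 [0.51398454 0.14267451 0.05973374] [ 5.79847678e-01  8.14724875e-01 -1.72998467e-04  1.35768724e-04] [-3.52471987 -2.66109096  2.20104052]
wrist 5940 value fit 0.28194664723799623 value median 0.28051809070087186
side 80 value fit 0.3120470224397086 value median 0.2415749494882503
```

Emit:
send_rows([
  {"dx": 0,"dy": 0.0005,"dz": 0,"yaw": 0,"grip": -1},
  {"dx": 0,"dy": 0.001,"dz": 0,"yaw": 0,"grip": -1},
  {"dx": 0,"dy": 0.0015,"dz": 0,"yaw": 0,"grip": -1},
  {"dx": 0,"dy": 0.0015,"dz": 0,"yaw": 0,"grip": -1},
])

```text
time: 6.07
eef_pos: [0.5153, 0.143, 0.0598]
ee_rot: [0.58, 0.815, -0.0, 0.0]
force: [-3.9, -3.1, 1.0]
gripper_width: 0.0002
grip_force: 2.5
```

```bash
python3 lv.py brake
```

```text
6.0667 [0.51532594 0.14303724 0.05976187] [ 5.79840578e-01  8.14729896e-01 -2.46369154e-04  1.98251920e-04] [-3.8942237  -3.11388634  0.96048274]
wrist 5928 value fit 0.29622399811319966 value median 0.29505705826873285
side 87 value fit 0.3088625560012478 value median 0.24606996385123958
```

Emit:
send_rows([
  {"dx": 0,"dy": 0.0005,"dz": 0,"yaw": 0,"grip": -1},
  {"dx": 0,"dy": 0.001,"dz": 0,"yaw": 0,"grip": -1},
  {"dx": 0,"dy": 0.001,"dz": 0,"yaw": 0,"grip": -1},
  {"dx": 0,"dy": 0.001,"dz": 0,"yaw": 0,"grip": -1},
])

```text
time: 6.5
eef_pos: [0.5162, 0.1432, 0.0598]
ee_rot: [0.58, 0.815, -0.0, 0.0]
force: [-3.6, -4.4, 1.9]
gripper_width: 0.0007
grip_force: 2.7
```

```bash
python3 lv.py brake
```

```text
6.5 [0.51620163 0.14324519 0.05977026] [ 5.79903935e-01  8.14684773e-01 -3.29175781e-04  1.95525727e-04] [-3.61135121 -4.43406093  1.92861416]
wrist 5911 value fit 0.3060755659491937 value median 0.30551293480397407
side 86 value fit 0.32518076671394314 value median 0.26497691398069145
```

Emit:
send_rows([
  {"dx": 0,"dy": 0.0005,"dz": 0,"yaw": 0,"grip": -1},
  {"dx": 0,"dy": 0.001,"dz": 0,"yaw": 0,"grip": -1},
  {"dx": 0,"dy": 0.001,"dz": 0,"yaw": 0,"grip": -1},
  {"dx": 0,"dy": 0.001,"dz": 0,"yaw": 0,"grip": -1},
])

```text
time: 6.93
eef_pos: [0.5168, 0.1434, 0.0597]
ee_rot: [0.58, 0.815, -0.001, 0.0]
force: [-5.5, -5.1, 2.7]
gripper_width: 0.0005
grip_force: 3.4
```

```bash
python3 lv.py brake
```

```text
6.9333 [0.51684033 0.14340911 0.05974631] [ 5.79856619e-01  8.14718264e-01 -6.71600554e-04  1.24745646e-05] [-5.47880081 -5.111597    2.68285175]
wrist 5896 value fit 0.31301318130242495 value median 0.3128131655534041
side 86 value fit 0.32555174006678833 value median 0.27231431733247385
```

The force is rising and the TCP lags the command, so the stop is starting. One more millimetre, then hold.

Emit:
send_rows([
  {"dx": 0,"dy": 0.0005,"dz": 0,"yaw": 0,"grip": -1},
  {"dx": 0,"dy": 0.001,"dz": 0,"yaw": 0,"grip": -1},
  {"dx": 0,"dy": 0.001,"dz": 0,"yaw": 0,"grip": -1},
  {"dx": 0,"dy": 0.001,"dz": 0,"yaw": 0,"grip": -1},
  {"dx": 0,"dy": 0.001,"dz": 0,"yaw": 0,"grip": -1},
])

```text
time: 7.45
eef_pos: [0.517, 0.1434, 0.0597]
ee_rot: [0.58, 0.815, -0.001, -0.001]
force: [-8.9, -6.4, 5.0]
gripper_width: 0.0003
grip_force: 5.2
```

```bash
python3 lv.py brake
```

```text
7.45 [0.51695538 0.14344327 0.05972903] [ 5.79871460e-01  8.14706480e-01 -1.46346560e-03 -5.46640097e-04] [-8.89646346 -6.440647    4.96702992]
wrist 5916 value fit 0.3162013084306078 value median 0.3151035431261051
side 87 value fit 0.32925356653761784 value median 0.26587120004419784
```

At the stop: 11 N and the TCP no longer advances. Hold for 1 s.

Emit:
send_rows([
  {"dx": 0,"dy": 0,"dz": 0,"yaw": 0,"grip": -1},
  {"dx": 0,"dy": 0,"dz": 0,"yaw": 0,"grip": -1},
  {"dx": 0,"dy": 0,"dz": 0,"yaw": 0,"grip": -1},
  {"dx": 0,"dy": 0,"dz": 0,"yaw": 0,"grip": -1},
  {"dx": 0,"dy": 0,"dz": 0,"yaw": 0,"grip": -1},
  {"dx": 0,"dy": 0,"dz": 0,"yaw": 0,"grip": -1},
  {"dx": 0,"dy": 0,"dz": 0,"yaw": 0,"grip": -1},
  {"dx": 0,"dy": 0,"dz": 0,"yaw": 0,"grip": -1},
  {"dx": 0,"dy": 0,"dz": 0,"yaw": 0,"grip": -1},
  {"dx": 0,"dy": 0,"dz": 0,"yaw": 0,"grip": -1},
  {"dx": 0,"dy": 0,"dz": 0,"yaw": 0,"grip": -1},
  {"dx": 0,"dy": 0,"dz": 0,"yaw": 0,"grip": -1},
])

```text
time: 8.55
eef_pos: [0.5169, 0.1434, 0.0597]
ee_rot: [0.58, 0.815, -0.001, -0.001]
force: [-9.7, -5.2, 4.5]
gripper_width: 0.0003
grip_force: 5.2
```

Emit:
send_rows([
  {"dx": 0.0005,"dy": -0.003,"dz": 0,"yaw": 0.02,"grip": -1},
  {"dx": 0.001,"dy": -0.007,"dz": 0,"yaw": 0.05,"grip": -1},
  {"dx": 0.002,"dy": -0.011,"dz": 0,"yaw": 0.08,"grip": -1},
  {"dx": 0.003,"dy": -0.015,"dz": 0,"yaw": 0.12,"grip": -1},
  {"dx": 0.004,"dy": -0.019,"dz": 0,"yaw": 0.16,"grip": -1},
  {"dx": 0.006,"dy": -0.023,"dz": 0,"yaw": 0.2,"grip": -1},
  {"dx": 0.008,"dy": -0.028,"dz": 0,"yaw": 0.24,"grip": -1},
  {"dx": 0.01,"dy": -0.033,"dz": 0,"yaw": 0.27,"grip": -1},
  {"dx": 0.012,"dy": -0.039,"dz": 0,"yaw": 0.3,"grip": -1},
  {"dx": 0.014,"dy": -0.045,"dz": 0,"yaw": 0.3,"grip": -1},
  {"dx": 0.014,"dy": -0.052,"dz": 0,"yaw": 0.3,"grip": -1},
  {"dx": 0.014,"dy": -0.052,"dz": 0,"yaw": 0.3,"grip": -1},
])

```text
time: 9.55
eef_pos: [0.4639, 0.1406, 0.0599]
ee_rot: [0.695, 0.719, 0.0, 0.0]
force: [-0.3, -0.3, 1.0]
gripper_width: 0.0007
grip_force: 0.0
```

```bash
python3 lv.py brake
```

```text
9.55 [0.46391316 0.14059957 0.05985239] [6.94561835e-01 7.19432897e-01 3.84289179e-04 1.27720905e-04] [-0.25266516 -0.31602262  1.02302477]
wrist 6269 value fit -0.02658391360206236 value median -0.0032452949897383565
side 102 value fit 0.02114986952043829 value median -0.024768236614491845
```

The brake lever is back at rest (about 0). Now raising and crossing to the clutch.

Emit:
send_rows([
  {"dx": 0,"dy": 0,"dz": -0.03,"yaw": 0,"grip": -1},
  {"dx": -0.01,"dy": 0,"dz": -0.06,"yaw": 0,"grip": -1},
  {"dx": -0.045,"dy": 0.002,"dz": -0.065,"yaw": -0.07,"grip": -1},
  {"dx": -0.08,"dy": 0.005,"dz": -0.065,"yaw": -0.15,"grip": -1},
  {"dx": -0.115,"dy": 0.008,"dz": -0.065,"yaw": -0.23,"grip": -1},
  {"dx": -0.15,"dy": 0.011,"dz": -0.065,"yaw": -0.31,"grip": -1},
  {"dx": -0.185,"dy": 0.014,"dz": -0.065,"yaw": -0.39,"grip": -1},
  {"dx": -0.22,"dy": 0.017,"dz": -0.065,"yaw": -0.47,"grip": -1},
  {"dx": -0.26,"dy": 0.02,"dz": -0.065,"yaw": -0.55,"grip": -1},
  {"dx": -0.3,"dy": 0.022,"dz": -0.065,"yaw": -0.62,"grip": -1},
  {"dx": -0.34,"dy": 0.025,"dz": -0.065,"yaw": -0.7,"grip": -1},
  {"dx": -0.38,"dy": 0.029,"dz": -0.065,"yaw": -0.7,"grip": -1},
])

```text
time: 10.65
eef_pos: [0.5064, -0.2406, 0.1248]
ee_rot: [0.404, 0.915, 0.0, 0.0]
force: [1.1, -0.0, 0.4]
gripper_width: 0.0004
grip_force: 0.0
```

```bash
python3 lv.py clutch
python3 - <<'E'
from plant import optics
import cv2
cv2.imwrite("pics/w3.png",optics.camera("wrist")["pixels"])
E
```

```text
10.65 [ 0.50644053 -0.24059687  0.12482221] [4.04306303e-01 9.14623515e-01 2.40972588e-05 4.89217625e-04] [ 1.07702135e+00 -5.32420194e-04  4.23838322e-01]
wrist 2694 value fit 0.017623375707320865 value median 8.464327072077449e-06
side 144 value fit -0.02065331029065509 value median -0.048933539769491496
```

View pics/w3.png

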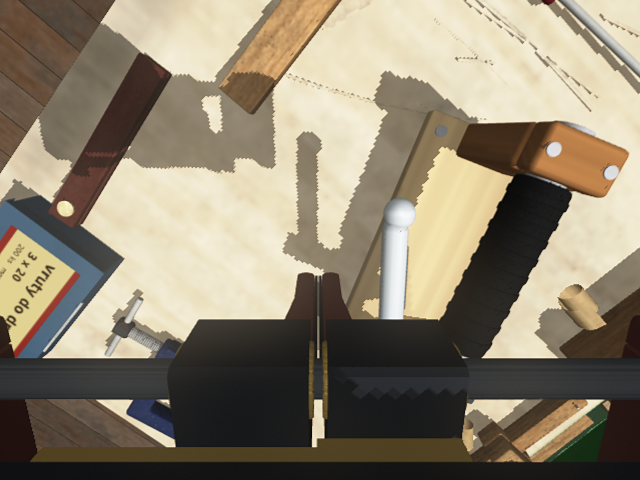

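The wrist view shows the fingers, tips at about (320,275), outside and parallel to the clutch blade, ball end at (400,213), with a gap. Descending.

Emit:
send_rows([
  {"dx": 0,"dy": -0.002,"dz": 0.02,"yaw": 0,"grip": -1},
  {"dx": 0,"dy": -0.002,"dz": 0.04,"yaw": 0,"grip": -1},
  {"dx": 0,"dy": -0.002,"dz": 0.055,"yaw": 0,"grip": -1},
  {"dx": 0,"dy": -0.002,"dz": 0.065,"yaw": 0,"grip": -1},
  {"dx": 0,"dy": -0.002,"dz": 0.065,"yaw": 0,"grip": -1},
  {"dx": 0,"dy": -0.002,"dz": 0.065,"yaw": 0,"grip": -1},
])

```text
time: 11.3
eef_pos: [0.5049, -0.2387, 0.0598]
ee_rot: [0.406, 0.914, 0.0, -0.0]
force: [-0.8, 0.4, 1.1]
gripper_width: 0.0001
grip_force: 0.0
```

Emit:
send_rows([
  {"dx": 0,"dy": 0.005,"dz": 0,"yaw": 0,"grip": -1},
  {"dx": 0,"dy": 0.01,"dz": 0,"yaw": 0,"grip": -1},
  {"dx": 0,"dy": 0.015,"dz": 0,"yaw": 0,"grip": -1},
  {"dx": 0,"dy": 0.018,"dz": 0,"yaw": 0,"grip": -1},
  {"dx": 0,"dy": 0.02,"dz": 0,"yaw": 0,"grip": -1},
  {"dx": 0,"dy": 0.022,"dz": 0,"yaw": 0,"grip": -1},
  {"dx": 0,"dy": 0.025,"dz": 0,"yaw": 0.03,"grip": -1},
  {"dx": 0,"dy": 0.028,"dz": 0,"yaw": 0.07,"grip": -1},
  {"dx": 0,"dy": 0.031,"dz": 0,"yaw": 0.11,"grip": -1},
  {"dx": 0,"dy": 0.034,"dz": 0,"yaw": 0.15,"grip": -1},
  {"dx": 0,"dy": 0.036,"dz": 0,"yaw": 0.18,"grip": -1},
  {"dx": 0,"dy": 0.036,"dz": 0,"yaw": 0.18,"grip": -1},
])

```text
time: 12.3
eef_pos: [0.53, -0.2152, 0.0595]
ee_rot: [0.488, 0.873, -0.001, -0.002]
force: [-6.7, 0.3, 2.7]
gripper_width: 0.0003
grip_force: 2.5
```

```bash
python3 lv.py clutch
```

```text
12.3 [ 0.53002967 -0.21520682  0.05946171] [ 4.87556328e-01  8.73089337e-01 -7.16302768e-04 -1.82304366e-03] [-6.74062074  0.30570822  2.66717738]
wrist 2822 value fit 0.19398119610892606 value median 0.1667357204130262
side 81 value fit 0.15711651544598626 value median 0.08308625651939333
```

Emit:
send_rows([
  {"dx": 0,"dy": 0.002,"dz": 0,"yaw": 0.03,"grip": -1},
  {"dx": 0.0005,"dy": 0.004,"dz": 0,"yaw": 0.06,"grip": -1},
  {"dx": 0.001,"dy": 0.0055,"dz": 0,"yaw": 0.1,"grip": -1},
  {"dx": 0.001,"dy": 0.0065,"dz": 0,"yaw": 0.12,"grip": -1},
  {"dx": 0.001,"dy": 0.0065,"dz": 0,"yaw": 0.12,"grip": -1},
])

```text
time: 12.82
eef_pos: [0.5344, -0.211, 0.0594]
ee_rot: [0.539, 0.842, -0.001, -0.002]
force: [-7.9, 0.7, 2.7]
gripper_width: 0.0003
grip_force: 3.3
```

```bash
python3 lv.py clutch
```

```text
12.8167 [ 0.53443659 -0.21099789  0.05935895] [ 0.53891218  0.84235818 -0.00104229 -0.00229662] [-7.88574889  0.66459691  2.72384707]
wrist 2828 value fit 0.2922754388144756 value median 0.26208894030242924
side 67 value fit 0.24533070158227643 value median 0.1619617436524032
```

Emit:
send_rows([
  {"dx": 0,"dy": 0.001,"dz": 0,"yaw": 0,"grip": -1},
  {"dx": 0,"dy": 0.002,"dz": 0,"yaw": 0,"grip": -1},
  {"dx": 0,"dy": 0.0025,"dz": 0,"yaw": 0,"grip": -1},
  {"dx": 0,"dy": 0.0025,"dz": 0,"yaw": 0,"grip": -1},
])

```text
time: 13.25
eef_pos: [0.5364, -0.2097, 0.0594]
ee_rot: [0.538, 0.843, -0.001, -0.003]
force: [-10.1, 1.2, 4.1]
gripper_width: 0.0001
grip_force: 3.7
```

```bash
python3 lv.py clutch
```

```text
13.25 [ 0.53642313 -0.20969473  0.05938091] [ 0.53839196  0.84268967 -0.00096589 -0.00269894] [-10.14405561   1.16649401   4.14067041]
wrist 2808 value fit 0.3172707599755805 value median 0.2929934225092134
side 68 value fit 0.2864029609873181 value median 0.18282999183481977
```

Emit:
send_rows([
  {"dx": 0,"dy": 0.0005,"dz": 0,"yaw": 0,"grip": -1},
  {"dx": 0,"dy": 0.001,"dz": 0,"yaw": 0,"grip": -1},
  {"dx": 0,"dy": 0.0015,"dz": 0,"yaw": 0,"grip": -1},
  {"dx": 0,"dy": 0.0015,"dz": 0,"yaw": 0,"grip": -1},
])

```text
time: 13.68
eef_pos: [0.5375, -0.2091, 0.0594]
ee_rot: [0.538, 0.843, -0.001, -0.003]
force: [-10.1, 1.8, 3.6]
gripper_width: 0.0002
grip_force: 4.2
```

```bash
python3 lv.py clutch
```

```text
13.6833 [ 0.53752614 -0.20905709  0.05935021] [ 0.5384313   0.84266354 -0.00107014 -0.00295729] [-10.09873167   1.80005134   3.64627739]
wrist 2803 value fit 0.34478401594223806 value median 0.30997649092588575
side 69 value fit 0.31550633594567457 value median 0.22041537095599467
```

Emit:
send_rows([
  {"dx": 0,"dy": 0.0005,"dz": 0,"yaw": 0,"grip": -1},
  {"dx": 0,"dy": 0.001,"dz": 0,"yaw": 0,"grip": -1},
  {"dx": 0,"dy": 0.001,"dz": 0,"yaw": 0,"grip": -1},
  {"dx": 0,"dy": 0.001,"dz": 0,"yaw": 0,"grip": -1},
])

```text
time: 14.12
eef_pos: [0.5378, -0.2089, 0.0594]
ee_rot: [0.539, 0.843, -0.002, -0.003]
force: [-11.6, 1.4, 4.4]
gripper_width: 0.0004
grip_force: 5.2
```

```bash
python3 lv.py clutch
```

```text
14.1167 [ 0.53784849 -0.20887619  0.05936109] [ 0.53859031  0.84255976 -0.00150128 -0.00335842] [-11.63788693   1.4395271    4.40145814]
wrist 2807 value fit 0.345247157963828 value median 0.3164480097991983
side 66 value fit 0.2950429002091878 value median 0.22436538731903763
```

The TCP has stalled and the force is rising. A touch more, then hold 1 s.

Emit:
send_rows([
  {"dx": 0,"dy": 0.0005,"dz": 0,"yaw": 0,"grip": -1},
  {"dx": 0,"dy": 0.0008,"dz": 0,"yaw": 0,"grip": -1},
  {"dx": 0,"dy": 0.0008,"dz": 0,"yaw": 0,"grip": -1},
  {"dx": 0,"dy": 0.0008,"dz": 0,"yaw": 0,"grip": -1},
  {"dx": 0,"dy": 0.0008,"dz": 0,"yaw": 0,"grip": -1},
  {"dx": 0,"dy": 0.0008,"dz": 0,"yaw": 0,"grip": -1},
  {"dx": 0,"dy": 0.0008,"dz": 0,"yaw": 0,"grip": -1},
  {"dx": 0,"dy": 0.0008,"dz": 0,"yaw": 0,"grip": -1},
  {"dx": 0,"dy": 0.0008,"dz": 0,"yaw": 0,"grip": -1},
  {"dx": 0,"dy": 0.0008,"dz": 0,"yaw": 0,"grip": -1},
  {"dx": 0,"dy": 0.0008,"dz": 0,"yaw": 0,"grip": -1},
  {"dx": 0,"dy": 0.0008,"dz": 0,"yaw": 0,"grip": -1},
])

```text
time: 15.22
eef_pos: [0.5378, -0.2089, 0.0594]
ee_rot: [0.539, 0.842, -0.002, -0.004]
force: [-15.4, 0.8, 4.4]
gripper_width: 0.0004
grip_force: 6.6
```

Emit:
send_rows([
  {"dx": -0.0005,"dy": -0.003,"dz": 0,"yaw": -0.03,"grip": -1},
  {"dx": -0.001,"dy": -0.007,"dz": 0,"yaw": -0.08,"grip": -1},
  {"dx": -0.002,"dy": -0.011,"dz": 0,"yaw": -0.14,"grip": -1},
  {"dx": -0.003,"dy": -0.015,"dz": 0,"yaw": -0.2,"grip": -1},
  {"dx": -0.004,"dy": -0.019,"dz": 0,"yaw": -0.26,"grip": -1},
  {"dx": -0.006,"dy": -0.023,"dz": 0,"yaw": -0.3,"grip": -1},
  {"dx": -0.008,"dy": -0.028,"dz": 0,"yaw": -0.3,"grip": -1},
  {"dx": -0.01,"dy": -0.033,"dz": 0,"yaw": -0.3,"grip": -1},
  {"dx": -0.012,"dy": -0.039,"dz": 0,"yaw": -0.3,"grip": -1},
  {"dx": -0.014,"dy": -0.045,"dz": 0,"yaw": -0.3,"grip": -1},
  {"dx": -0.016,"dy": -0.052,"dz": 0,"yaw": -0.3,"grip": -1},
  {"dx": -0.016,"dy": -0.052,"dz": 0,"yaw": -0.3,"grip": -1},
])

```text
time: 16.22
eef_pos: [0.5004, -0.2461, 0.0598]
ee_rot: [0.407, 0.913, -0.0, -0.0]
force: [-0.3, 0.3, -0.3]
gripper_width: 0.0005
grip_force: 0.0
```

Emit:
send_rows([
  {"dx": 0,"dy": 0,"dz": -0.03,"yaw": 0,"grip": -1},
  {"dx": 0,"dy": 0,"dz": -0.06,"yaw": 0,"grip": -1},
  {"dx": 0,"dy": -0.03,"dz": -0.08,"yaw": 0,"grip": -1},
  {"dx": 0,"dy": -0.06,"dz": -0.1,"yaw": 0,"grip": -1},
  {"dx": 0,"dy": -0.08,"dz": -0.1,"yaw": 0,"grip": -1},
  {"dx": 0,"dy": -0.08,"dz": -0.1,"yaw": 0,"grip": -1},
  {"dx": 0,"dy": -0.08,"dz": -0.1,"yaw": 0,"grip": -1},
  {"dx": 0,"dy": -0.08,"dz": -0.1,"yaw": 0,"grip": -1},
])

```text
time: 16.88
eef_pos: [0.4421, -0.2981, 0.159]
ee_rot: [0.406, 0.914, 0.0, -0.0]
force: [0.8, 0.3, -0.0]
gripper_width: 0.0004
grip_force: 0.0
```

```bash
python3 lv.py clutch; python3 lv.py brake
python3 - <<'E'
from plant import optics
import cv2,numpy as np
c=optics.camera("top");a=np.load("top0.npz")["pixels"]
i=c["pixels"];d=cv2.absdiff(i,a).max(-1);i=i.copy();i[d>50]=(255,0,255);cv2.imwrite("pics/t9.png",i)
E
```

```text
16.8833 [ 0.44211051 -0.29812671  0.15901287] [ 4.06365177e-01  9.13710544e-01  4.45750114e-04 -4.32077187e-04] [ 0.77981027  0.29367251 -0.01896077]
wrist 1941 value fit 0.023089460344867363 value median -0.004330613363262736
side 143 value fit -0.0077865452259650025 value median -0.04529102182266742
16.9833 [ 0.44231635 -0.29775617  0.15873146] [ 4.05801188e-01  9.13960983e-01  3.88546523e-04 -7.52075887e-04] [ 0.62114027  0.11757816 -0.65638169]
side 108 value fit 0.030417318186757414 value median -0.023390755803837426
```

View pics/t9.png

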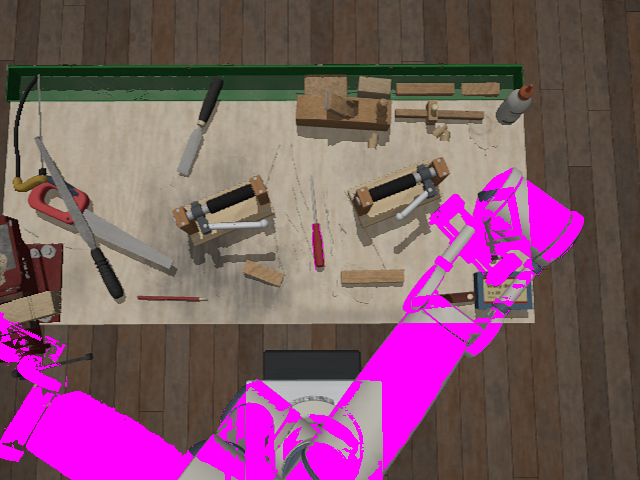

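Both levers are at rest and the stands are unchanged. The screwdriver handle at (318,250) shows a slight difference, so I'll measure it before handing in.

Run:
```python
from plant import optics
from h import *
c=optics.camera("top");a=np.load("top0.npz")
for n,im in(("then",a),("now",c)):
    p=im["pixels"].astype(int);m=np.zeros((480,640),bool);m[170:275,300:335]=1
    m&=(p[...,2]-p[...,1]>60);q=cloud(im)[m]*1000;print(n,m.sum(),q.mean(0),np.argwhere(m).mean(0))
```

```text
then 323 [463.54379638 -10.0325027   41.5158148 ] [245.6006192  316.77399381]
now 324 [465.91776744 -11.85959819  25.62332112] [245.50925926 317.45061728]
```

It has shifted by under 3 mm, which is within tolerance. Handing in.

```bash
python3 -c "
from plant import manip;print(manip.close_job())"
```

```text
the job is handed in; nothing more can be done
None
```

I pressed the brake lever and then the clutch lever to their stops from outside, held each for about 1 s and let both spring back to rest; the stands and loose things stayed put, apart from the screwdriver reading under 3 mm off, and the job is handed in (no verdict was returned).

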